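# Hang the wooden hanger on the rail at the red pointer

### The job

Lift the hanger out of its deep plywood rack by the yellow hook, set it down upright in the open blue slotted stand and let go, so that you can take it again by one of its end ears. Then hook it onto the steel rail at the green loading section, where there is room under the header board, and slide it along the rail until the hook is right below the red pointer. Leave it hanging there at rest, and do not disturb the things lying around.

Things in the scene. Friction and masses are not known exactly. Their poses are not given: they have to be found in the camera images.
- hanger: Hanger of pale wood with a yellow hook, 12 mm thick (y), in its x-z plane; origin at the centre of its underside, z up. Beam 200 mm long (x), 35 mm high. At x = -88 and +88 mm an upright ear, 24 mm long, top at z = 75 mm. 0.22 kg. It starts standing in the rack, same axes as the rack.
- hook (a point): Middle of the underside of the yellow crown (hanger x = 0, z = 136 mm); rests on the rail top when hung. Crown: hanger x = -22 to 22 mm, z = 136 to 150 mm. Shank: x = -22 to -10 mm. Lip: x = 10 to 22 mm, down to z = 118 mm. So the mouth opens downward, 20 mm wide, 18 mm deep.
- rack: Fixed plywood rack, 236 x 61 mm, 105 mm high, with one slot 17 mm wide along its x, slot floor at z = 12 mm; origin at the centre of its underside. The hanger stands in it so that only the hook stands out; the ears are sunk 18 mm below the rim.
- stand: Fixed set-down stand: dark base 110 (x) x 80 mm, two blue walls 80 mm long forming a slot along x, 16 mm wide, open at the ends, flared to about 25 mm at its mouth (z = 48 mm). Slot floor at z = 15 mm. Origin at the centre of the underside. The ears of a hanger standing centred in it are free.
- rail: Fixed wooden stand with a steel rail, 12 mm thick, 320 mm long, along its y; posts at y = -161 and +161 mm; origin on the bench below the rail's middle, x away from the robot. Rail top at z = 246 mm. A header board lies over the rail from x = -22 to +30 mm, z = 288 to 303 mm.
- rail_top (a point): Top of the rail at its middle, axes of the rail stand. Here and along y = -149 to 53 mm a keeper strip leaves 20 mm above the rail: the hook can slide there but not be put on or taken off.
- loading (a point): Rail top at the middle of the green loading section (rail y = 60 to 150 mm), where the 42 mm gap lets the hook in from the front (-x) and then down.
- marker: Red pointer, 18 mm wide, on the front of the header board, point downward; origin at the middle of the board's front lower edge. Its place along the rail varies.
- offcut: Bystander: brown wooden offcut 110 x 48 x 18 mm, lying on the bench.
- wax_tin: Bystander: round yellow and brown tin, 74 mm across, 34 mm high.

How it is judged:
On the way, in this order (a step that is already met when the one before it is completed fails the run):
1. the hanger stands upright in the slot of the open stand, let go (x of hanger in the frame of stand between -0.04 and 0.04 m and y of hanger in the frame of stand between -0.007 and 0.007 m and z of hanger in the frame of stand below 0.02 m and angle between hanger's own z axis and vertical below 0.2 rad and contact force between the fingers and hanger below 0.1 N), for 0.2 s.
2. the hook rests on the rail at the green loading section (x of hook in the frame of rail_top between -0.012 and 0.012 m and z of hook in the frame of rail_top between -0.006 and 0.007 m and y of hook in the frame of rail_top between 0.056 and 0.15 m), for 0.2 s.
At the end, for the whole second after the job is handed in: The hanger hangs on the rail by its hook, upright (within 0.15 rad) and at rest (under 0.03 m/s), the crown's underside on the rail top (within 6 to 7 mm in height, 12 mm across the rail), the middle of the hook within 12 mm of the red pointer along the rail (x of hook in the frame of rail_top between -0.012 and 0.012 m and z of hook in the frame of rail_top between -0.006 and 0.007 m and y of hook in the frame of marker between -0.012 and 0.012 m and angle between hanger's own z axis and vertical below 0.15 rad and linear speed of hanger below 0.03 m/s and contact force between hanger and rail above 0.5 N); the robot touches nothing.
It fails at once if a bystander (offcut or tin) was pushed more than 30 mm (distance of any of offcut, wax_tin from where it was at the start of the episode above 0.03 m).
It also fails if it takes over 61 s, if anything falls off the work surface, if the arm or the gripper's body presses on something with over 40 N, if the wrist force passes 120 N, or if a joint passes its speed limit or range.

### The arm

A 6-joint arm with a two-finger parallel gripper is mounted at the origin on a cart in front of the work surface, level with it; the furniture and walls round the work are solid. World frame = base frame: x ahead of the robot, y to its left, z up, the work surface at z = 0. Lengths are in m, angles in rad, forces in N, time in s.
With the tool pointing down it reaches from about 0.35 to 0.975 m from the base axis. Payload 4.9 kg.
Tool frame: the origin (TCP) lies at the very end of the fingers, on their centre line; the grasp point (between the pads) lies 19 mm behind it (ctrl.tcp_to_grasp is the z of the grasp point in the tool frame, in m); z points along the fingers, y is the line along which they close (so a half turn about z gives the same grasp; the last joint's range is limited). The gripper opens to 85 mm and grips with 20 to 120 N. Pads are 22 mm wide; open, the fingers measure 114 mm over their backs; the gripper's body (76 mm by 85 mm) begins 54 mm behind the grasp point. The pads swing forward as they close: fully open they stand 13 mm farther back than shut.
Start: joints at [1.151, 0.053, 1.613, -0, 1.476, -0.119], TCP at [0.185, 0.597, 0.231] pointing down, gripper open.
Joint ranges: [-3.01, 3.01], [-1.01, 2.22], [0.06, 2.58], [-1.02, 4.17], [0.09, 2.62], [-3.14, 3.14]. Speed limits (rad/s): [2.57, 2.57, 3.14, 3.14, 3.14, 3.14].

### API

Orientations are given as a rotation vector (axis times angle).
In Python, from station import ctrl, eyes, job, nets gives the robot as it stands. The module is installed in compiled form; this text tells all that it offers.
- The arm moves only by the tool jog_arm, never from a script. Its argument "commands" is one flat list of numbers, 7 for each row, row after row: the shift along the tool's x, y, z each as a share of 0.06 m, from -1 to 1, then the turn, a rotation vector about the tool's x, y, z each as a share of 0.1 rad, from -1 to 1, then the finger opening in mm, from 0 to 85.4. In form: [x, y, z, ax, ay, az, grip, x, y, z, ax, ay, az, grip, ...]. A call has 1 to 20 rows; each row shifts and turns the commanded pose from where the row before left it, along the tool's axes as they then stand; what a row does not reach is not made up. A row lasts 1/8 s, in which the tool goes at most 62.5 mm and 10.7 degrees, less where a joint would pass 70% of its speed; a pose out of reach is approached as far as the arm can. A call with a number of a shift or a turn outside -1 to 1 is refused whole. A call with a gripper value outside its range is refused whole. The fingers move at their own pace and stop on an object; "newtons" is the grip in N (left out, the last holds). Time passes only in rows, so rows that do not move let the fingers close. It gives the time, the measured TCP pose, the force, the opening and the grip force at its end, in the units of the state.
- ctrl.get_obs(): the state, without advancing time (a new reading comes with each control period).
- eyes.get_image(name): name is "scene" or "side" or "wrist"; returns a dict with "image" (420x560x3 uint8, red, green, blue), "z_map" (420x560 float32, m along the optical axis (not along the pixel's ray), 0 where there is no reading), "K" (3x3 intrinsics, pixels), "cam_to_world" (4x4, takes a point from camera to world coordinates). Camera axes: x right, y up, looking along -z (the intrinsics and any distortion apply to the point x, -y, -z); pixel columns grow to the right and rows downward; lengths in m; the calibration is good to about 2 mm. A picture is of the moment at which its call begins.
- job.finish_job(): hands the job in; it is judged then, once.
Trained networks look in the newest picture that a camera, given by its name, has taken for a name from the list of things; names that differ only in an ending like _2 or _b are one class to them, and where a whole thing is asked for, a point or a joint stands for the part that bears it (a point fixed in the world has none). Each returns a list of dicts, best first, with "p" (0 to 1); they miss things now and then, are a little off and sometimes report something else, mostly with a low value. They report only what shows in the picture. A call takes as long as a camera call.
- nets.silhouettes(camera, name): "mask" (420x560 bool, what is visible of it) and "bbox" ([left, top, right, bottom] in pixels, round what is visible of it).
The state is a dict: "t": time; "q": joint angles; "dq": joint speeds; "effort": joint torques, N m; "tool_pos": TCP position; "tool_rot": TCP orientation; "contact_force": force on the tool from outside, world axes, zero at the start; "wrist_torque": the same for the moment, N m; "opening": finger opening in m; "grip_force": force on a finger pad.
Only numpy, scipy, OpenCV 4.12 (cv2) and the standard library are available. Lean on these libraries where they do the work, as an engineer would, in place of code of your own. Each camera call takes 0.05 s, during which the arm holds its last target. There are 200 camera calls.

## Working session

There is one attempt and no reset: what is moved stays moved. The work goes in short steps, Python scripts to look and compute and a tool call to move; the robot and the scene stay as the last step left them, time stands still between calls to the robot, and variables do not carry over. Pictures are saved under pics/ and viewed, at most 10 in all, crops included, and the job is handed in when it is done.

Besides the shell and the picture viewer there is one more tool, called after ">>>" in YAML: its name, and indented under it one key for each argument. jog_arm: Moves the arm, as the interface text tells. Shift numbers are shares of 0.06 m and turn numbers shares of 0.1 rad, none past 1 either way. Its arguments: {"type":"object","properties":{"commands":{"type":"array","items":{"type":"number"}},"newtons":{"type":"number"}},"required":["commands"]}

```bash
mkdir -p pics; cat > h.py <<'E'
import numpy as np, cv2
from station import ctrl, eyes, job, nets
def pts(d, mask=None):
    z=d["z_map"]; K=d["K"]; m=z>0
    if mask is not None: m=m&mask
    v,u=np.nonzero(m); zz=z[v,u]
    c=np.stack([(u-K[0,2])/K[0,0]*zz, -(v-K[1,2])/K[1,1]*zz, -zz, np.ones_like(zz)])
    return (d["cam_to_world"]@c)[:3].T, d["image"][v,u], np.stack([u,v],1)
def save(n,im): cv2.imwrite("pics/"+n,im[:,:,::-1])
E
python3 - <<'E'
from h import *
np.set_printoptions(precision=3,suppress=True)
o=ctrl.get_obs(); print(o["t"],o["tool_pos"],o["tool_rot"],o["opening"],ctrl.tcp_to_grasp)
for c in ("scene","side"):
    d=eyes.get_image(c); save(c+"0.png",d["image"]); np.savez(c+"0.npz",**d)
    print(c,d["K"].ravel(),d["cam_to_world"][:3])
    for n in ["hanger","rack","stand","rail","marker","offcut","wax_tin","hook"]:
        for r in nets.silhouettes(c,n)[:2]:
            p,_,_=pts(d,r["mask"])
            if len(p): print(n,round(r["p"],2),r["bbox"],r["mask"].sum(),np.median(p,0),np.percentile(p,2,0),np.percentile(p,98,0))
E
```

```text
0.0 [0.185 0.596 0.23 ] [-0.471 -3.106  0.003] 0.08558601395358606 -0.0187
scene [473.007   0.    279.204   0.    473.007 209.589   0.      0.      1.   ] [[ 0.66   0.479 -0.578  0.115]
 [-0.751  0.398 -0.527 -0.325]
 [-0.022  0.782  0.623  0.723]]
hanger 0.86 [207.3, 216.7, 231.0, 255.8] 458 [0.52  0.204 0.143] [0.51  0.2   0.012] [0.636 0.33  0.163]
rack 0.98 [173.8, 215.3, 276.2, 326.6] 5520 [0.509 0.19  0.07 ] [0.42  0.174 0.006] [0.641 0.226 0.106]
stand 0.84 [280.8, 329.6, 343.3, 396.3] 2791 [ 0.489 -0.051  0.016] [ 0.444 -0.088  0.006] [ 0.551 -0.001  0.049]
rail 0.91 [202.3, 95.2, 366.1, 305.1] 9762 [0.673 0.147 0.245] [0.628 0.019 0.004] [0.918 0.406 0.304]
rail 0.41 [173.3, 213.2, 276.0, 328.0] 5635 [0.51  0.19  0.069] [0.42  0.174 0.005] [0.643 0.227 0.106]
marker 0.54 [287.1, 143.3, 294.1, 159.7] 98 [0.644 0.124 0.296] [0.642 0.115 0.283] [0.647 0.133 0.306]
marker 0.31 [202.8, 94.4, 368.6, 305.7] 8968 [0.671 0.132 0.247] [0.626 0.02  0.01 ] [0.754 0.366 0.304]
offcut 0.6 [227.4, 293.7, 286.1, 349.7] 1549 [0.494 0.085 0.017] [0.445 0.066 0.002] [0.552 0.113 0.02 ]
wax_tin
[... 521 characters left out ...]
] 6364 [0.53  0.186 0.065] [0.425 0.171 0.004] [0.644 0.223 0.105]
stand 0.79 [188.1, 330.5, 268.8, 391.2] 3123 [ 0.497 -0.06   0.018] [ 0.447 -0.094  0.   ] [ 0.556 -0.011  0.049]
rail 0.6 [250.8, 84.3, 349.5, 323.1] 7995 [0.676 0.072 0.239] [0.625 0.016 0.005] [0.745 0.361 0.303]
marker 0.49 [288.1, 142.0, 297.0, 159.8] 58 [0.645 0.116 0.297] [0.644 0.112 0.286] [0.648 0.129 0.306]
offcut 0.7 [186.3, 288.0, 244.4, 321.0] 1564 [0.5   0.079 0.017] [0.448 0.062 0.   ] [0.553 0.111 0.02 ]
wax_tin 0.68 [272.1, 263.1, 309.0, 300.8] 1100 [0.644 0.083 0.031] [0.614 0.055 0.005] [0.678 0.126 0.035]
hook 0.8 [205.4, 194.5, 229.7, 227.4] 416 [0.526 0.201 0.148] [0.511 0.197 0.015] [0.564 0.372 0.162]
```

View pics/scene0.png

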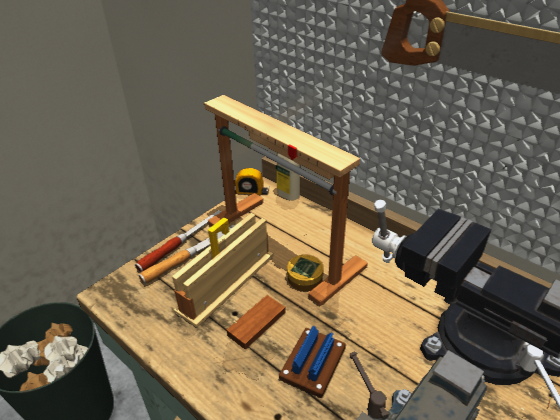

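View pics/side0.png

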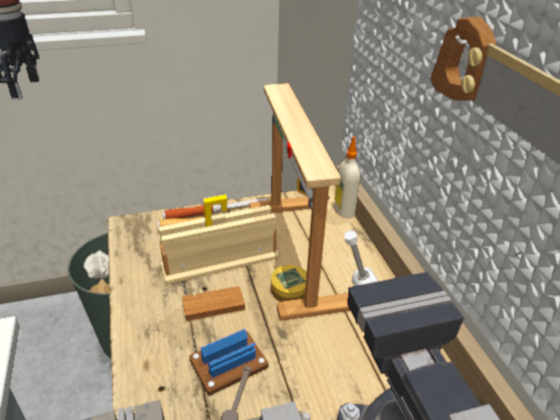

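```bash
python3 - <<'E'
from h import *
np.set_printoptions(precision=4,suppress=True)
def rect(P): 
    r=cv2.minAreaRect((P[:,:2]*1000).astype(np.float32)); return np.round(r[0],1),np.round(r[1],1),round(r[2],2)
for c in ("scene","side"):
    d=dict(np.load(c+"0.npz")); p,col,uv=pts(d); col=col.astype(int)
    def box(a,b): return np.all((p>a)&(p<b),1)
    print(c)
    print("rack top",rect(p[box([.38,.15,.100],[.67,.25,.109])]))
    y=box([.49,.18,.11],[.57,.23,.17])&(col[:,0]-col[:,2]>60); print("hook",y.sum(),rect(p[y]),p[y].min(0),p[y].max(0))
    t=y&(p[:,2]>.158); print("crown top",rect(p[t]),np.median(p[t],0))
    print("base",rect(p[box([.42,-.12,.003],[.58,.03,.03])]))
    s=box([.42,-.12,.040],[.58,.03,.055]); print("wall tops",rect(p[s]))
    h=box([.58,-.05,.298],[.75,.42,.31]); print("header",rect(p[h]),p[h][:,2].mean())
    g=box([.58,-.05,.235],[.75,.42,.255]); print("rail",rect(p[g]))
    red=box([.6,0,.26],[.68,.4,.32])&(col[:,0]>130)&(col[:,1]<80)&(col[:,2]<80); print("red",red.sum(),p[red].mean(0),p[red].min(0),p[red].max(0))
    gr=box([.58,-.05,.22],[.75,.42,.32])&(col[:,1]-col[:,0]>30)&(col[:,1]-col[:,2]>20); print("green",gr.sum(),p[gr].min(0) if gr.any() else 0,p[gr].max(0) if gr.any() else 0)
E
```

```text
scene
rack top (array([534.8, 208.5]), array([225.6,  44. ]), 4.42)
hook 364 (array([531.3, 207.6]), array([44.7, 14.5]), 5.03) [0.5089 0.1986 0.1102] [0.5539 0.2159 0.1647]
crown top (array([530.8, 207.7]), array([43.5, 13.9]), 3.53) [0.5293 0.2064 0.1616]
base (array([503.7, -40.2]), array([116.9, 160.2]), 13.53)
wall tops (array([501.4, -41.8]), array([82. , 40.1]), 13.8)
header (array([678.4, 196.2]), array([356.2,  59.3]), 85.31) 0.3025912461355104
rail (array([679.3, 197. ]), array([340.6,  27.1]), 85.89)
red 12 [0.645  0.1253 0.3056] [0.6442 0.1167 0.3042] [0.6464 0.1326 0.3064]
green 0 0 0
side
rack top (array([535.4, 205.1]), array([222.9,  45.2]), 4.0)
hook 362 (array([533., 204.]), array([44.6, 16.4]), 5.82) [0.5107 0.1951 0.11  ] [0.5552 0.2141 0.1639]
crown top (array([532.7, 204.7]), array([43.8, 15.2]), 6.43) [0.5325 0.2029 0.161 ]
base (array([499.5, -29.8]), array([114.1, 120.7]), 10.43)
wall tops (array([502.5, -45.3]), array([79.8, 40.4]), 14.31)
header (array([679.2, 194.8]), array([359.5,  57.5]), 85.51) 0.3021901352496912
rail (array([671. , 188.8]), array([332.3,  25.8]), 89.36)
red 38 [0.6461 0.1182 0.2981] [0.6441 0.1112 0.2867] [0.6524 0.152  0.3061]
green 3 [0.6805 0.3019 0.2403] [0.683  0.3329 0.2421]
```

Both views agree: the rack is at the left (scene px 225,260) with the yellow hook at (218,235). The stand is at (313,360), the red pointer at (292,152) and the green section near the far post (230,135). Next I'll check which side the shank is on, the obstacles, and the required turn.

```bash
cat >> h.py <<'E'
from scipy.spatial.transform import Rotation as R
def plan(pos,yaw):
    """tool-frame shift (shares of .06) at current orientation, and turn (shares of .1) to tool down, tool y at world yaw+90deg (mod pi)"""
    o=ctrl.get_obs(); M=R.from_rotvec(o["tool_rot"]).as_matrix()
    sh=M.T@(np.array(pos)-o["tool_pos"])/.06
    best=None
    for k in (0,np.pi):
        y=np.array([-np.sin(yaw+k),np.cos(yaw+k),0]); z=np.array([0,0,-1.]); T=np.stack([np.cross(y,z),y,z],1)
        rv=R.from_matrix(M.T@T).as_rotvec()
        if best is None or np.linalg.norm(rv)<np.linalg.norm(best[0]): best=(rv,T)
    print("now",o["t"],np.round(o["tool_pos"],4),"grip",round(o["opening"],4),"F",np.round(o["contact_force"],1))
    print("shift shares old axes",np.round(sh,2),"after turn",np.round(best[1].T@(np.array(pos)-o["tool_pos"])/.06,2),"turn shares",np.round(best[0]/.1,2))
    print("tool axes x,y (world):",np.round(M[:,0],3),np.round(M[:,1],3)," q6",round(o["q"][5],2))
E
python3 - <<'E'
from h import *
np.set_printoptions(precision=4,suppress=True)
a=np.radians(4.3); u=np.array([np.cos(a),np.sin(a)])
P=[]
for c in ("scene","side"):
    d=dict(np.load(c+"0.npz")); p,col,uv=pts(d); col=col.astype(int)
    y=np.all((p>[.49,.18,.108])&(p<[.57,.23,.17]),1)&(col[:,0]-col[:,2]>60)
    l=(p[y][:,:2]-[.532,.206])@u; z=p[y][:,2]
    for b in range(-24,24,6):
        m=(l*1000>=b)&(l*1000<b+6); print(c,b,m.sum(),z[m].min() if m.any() else 0)
    P.append(p)
p=np.vstack(P); X=(p[:,:2]-[.6748,.1958])@np.array([[.997,.08],[-.08,.997]])
# obstacles behind/under the rail, z>.09, rail coords
m=(p[:,2]>.09)&(p[:,2]<.24)&(X[:,0]>-.13)&(X[:,0]<.16)&(abs(X[:,1])<.2)
H={}
for x,yy,z in zip(X[m,0],X[m,1],p[m,2]):
    k=(int(np.floor(x/.03))*30,int(np.floor(yy/.03))*30); H.setdefault(k,[]).append(z)
print({k:(len(v),round(max(v),2)) for k,v in sorted(H.items()) if len(v)>5})
plan([.532,.206,.25],a)
E
```

```text
scene -24 127 0.10823178348769658
scene -18 67 0.10866603190974311
scene -12 24 0.11169245526561311
scene -6 22 0.14852030243478043
scene 0 27 0.1080843814497694
scene 6 44 0.12978070662424968
scene 12 43 0.13126350662025676
scene 18 20 0.13106612420957042
side -24 64 0.1081381640750263
side -18 83 0.10952096153590296
side -12 47 0.10999522559681563
side -6 25 0.15148163471973242
side 0 23 0.15313610359549157
side 6 41 0.13179644617650088
side 12 49 0.13074671975749963
side 18 35 0.129523327653838
{(-150, -30): (203, np.float64(0.16)), (-150, 0): (110, np.float64(0.16)), (-120, -30): (258, np.float64(0.11)), (-120, 0): (244, np.float64(0.11)), (-90, -30): (236, np.float64(0.11)), (-90, 0): (234, np.float64(0.11)), (-90, 30): (15, np.float64(0.11)), (-60, -30): (183, np.float64(0.11)), (-60, 0): (231, np.float64(0.11)), (-60, 30): (39, np.float64(0.11)), (-30, -180): (727, np.float64(0.24)), (-30, -150): (27, np.float64(0.24)), (-30, -120): (21, np.float64(0.24)), (-30, -90): (22, np.float64(0.24)), (-30, -60): (18, np.float64(0.24)), (-30, -30): (32, np.float64(0.24)), (-30, 0): (23, np.float64(0.24)), (-30, 30): (16, np.float64(0.24)), (-30, 60): (17, np.float64(0.24)), (-30, 90): (16, np.float64(0.24)), (-30, 120): (29, np.float64(0.24)), (-30, 150): (484, np.float64(0.24)), (0, -180): (1247, np.float64(0.24)), (0, 120): (68, np.float64(0.22)), (0, 150): (633, np.float64(0.24)), (60, -210): (18, np.float64(0.13)), (120, 90): (62, np.float64(0.12)), (120, 120): (86, np.float64(0.12)), (150, 90): (146, np.float64(0.16)), (150, 120): (73, np.float64(0.18))}
now 0.9 [0.1852 0.5969 0.2313] grip 0.0854 F [ 0.4  0.1 -1.1]
shift shares old axes [-7.45 -4.51 -0.31] after turn [-5.28 -6.93 -0.31] turn shares [ 0.    0.   -3.76]
tool axes x,y (world): [-0.955  0.296  0.   ] [0.296 0.955 0.   ]  q6 -0.12
```

>>> jog_arm:
  commands: [0,0,0,0,0,-0.94,85,0,0,0,0,0,-0.94,85,0,0,0,0,0,-0.94,85,0,0,0,0,0,-0.94,85,-0.53,-0.69,-0.03,0,0,0,85,-0.53,-0.69,-0.03,0,0,0,85,-0.53,-0.69,-0.03,0,0,0,85,-0.53,-0.69,-0.03,0,0,0,85,-0.53,-0.69,-0.03,0,0,0,85,-0.53,-0.69,-0.03,0,0,0,85,-0.53,-0.69,-0.03,0,0,0,85,-0.53,-0.69,-0.03,0,0,0,85,-0.53,-0.69,-0.03,0,0,0,85,-0.53,-0.69,-0.03,0,0,0,85,0,0,0,0,0,0,85]

```text
t: 2.78
tool_pos: [0.5351, 0.2055, 0.2494]
tool_rot: [-0.111, 3.139, -0.001]
contact_force: [0.2, 0.2, -0.1]
opening: 0.0849
grip_force: 0.0
```

```bash
python3 - <<'E'
from h import *
np.set_printoptions(precision=4,suppress=True)
d=eyes.get_image("wrist"); save("w1.png",d["image"]); np.savez("w1.npz",**d)
p,col,uv=pts(d); col=col.astype(int)
y=np.all((p>[.48,.17,.14])&(p<[.58,.24,.17]),1)&(col[:,0]-col[:,2]>60)
r=lambda q: cv2.minAreaRect((q[:,:2]*1000).astype(np.float32))
t=y&(p[:,2]>.155)
print(y.sum(),r(p[y]),p[y].max(0)); print(t.sum(),r(p[t]) if t.any() else 0)
k=np.all((p>[.38,.15,.100])&(p<[.67,.26,.109]),1); print("rim",k.sum(),r(p[k]))
plan([.532,.206,.13],np.radians(4.3))
E
```

```text
879 ((531.4581909179688, 208.0011444091797), (43.54256057739258, 11.912117004394531), 3.901036500930786) [0.5532 0.2154 0.163 ]
826 ((531.4906616210938, 207.95486450195312), (43.48984146118164, 11.538732528686523), 4.529051303863525)
rim 5871 ((534.3941650390625, 208.53155517578125), (222.732666015625, 41.036041259765625), 4.255081653594971)
now 2.825 [0.534  0.2069 0.2492] grip 0.0848 F [-0.1  0.7  0.2]
shift shares old axes [ 0.03 -0.01  1.99] after turn [ 0.03 -0.01  1.99] turn shares [ 0.   -0.   -0.03]
tool axes x,y (world): [-0.997 -0.072  0.   ] [-0.072  0.997  0.   ]  q6 -1.4
```

View pics/w1.png

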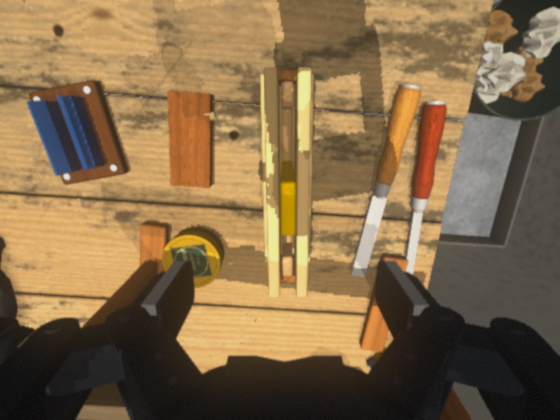

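>>> jog_arm:
  commands: [0.03,0,0.5,0,0,0,85,0,0,0.5,0,0,0,85,0,0,0.5,0,0,0,85,0,0,0.47,0,0,0,85,0,0,0,0,0,0,60,0,0,0,0,0,0,30,0,0,0,0,0,0,5,0,0,0,0,0,0,0,0,0,0,0,0,0,0,0,0,0,0,0,0,0,0,0,0,0,0,0,0]
  newtons: 60

```text
t: 4.2
tool_pos: [0.5325, 0.2081, 0.1327]
tool_rot: [-0.118, 3.137, 0.001]
contact_force: [-0.5, 0.3, 6.0]
opening: 0.0111
grip_force: 59.3
```

```bash
python3 - <<'E'
from h import *
np.set_printoptions(precision=4,suppress=True)
r=lambda q: cv2.minAreaRect((q[:,:2]*1000).astype(np.float32))
for c in ("w1","scene0","side0"):
    d=dict(np.load(c+".npz")); p,col,uv=pts(d); col=col.astype(int)
    b=np.all((p>[.43,-.11,.040])&(p<[.58,.02,.055]),1)&(col[:,2]-col[:,0]>20); print(c,b.sum(),r(p[b]),p[b][:,2].max())
    w=np.all((p>[.43,-.11,.010])&(p<[.58,.02,.055]),1); print(" base",r(p[w]))
    red=np.all((p>[.6,0,.26])&(p<[.68,.4,.32]),1)&(col[:,0]>110)&(col[:,1]<90)&(col[:,2]<90)&(col[:,0]-col[:,1]>60)
    if red.any(): print(" red",red.sum(),p[red].mean(0),np.percentile(p[red],[5,95],0))
plan([.5315,.207,.25],np.radians(4.3))
E
```

```text
w1 1320 ((501.49609375, -41.985355377197266), (78.857177734375, 40.609195709228516), 14.250235557556152) 0.04987730955683867
 base ((501.1943359375, -41.575828552246094), (109.95663452148438, 80.21514892578125), 14.300925254821777)
scene0 493 ((500.7923278808594, -41.95730209350586), (80.81329345703125, 40.08818817138672), 13.80086898803711) 0.051681088100692496
 base ((501.26922607421875, -42.18128204345703), (110.73973083496094, 80.71983337402344), 14.482808113098145)
 red 15 [0.6456 0.1249 0.3038] [[0.6433 0.1183 0.2965]
 [0.6496 0.1313 0.3064]]
side0 515 ((502.5458068847656, -45.26851272583008), (79.80097961425781, 40.4278564453125), 14.311208724975586) 0.05100731754159782
 base ((502.41815185546875, -45.87770462036133), (109.68157958984375, 82.68858337402344), 14.383134841918945)
 red 51 [0.6458 0.1187 0.2972] [[0.6444 0.1127 0.2867]
 [0.6478 0.1297 0.3056]]
now 4.2 [0.5325 0.2081 0.1327] grip 0.0111 F [-0.5  0.3  6. ]
shift shares old axes [ 0.01 -0.02 -1.96] after turn [ 0.02 -0.02 -1.96] turn shares [0.   0.02 0.  ]
tool axes x,y (world): [-0.997 -0.075 -0.002] [-0.075  0.997  0.   ]  q6 -1.4
```

>>> jog_arm:
  commands: [0,0,-0.1,0,0,0,0,0,0,-0.2,0,0,0,0,0,0,-0.25,0,0,0,0,0,0,-0.25,0,0,0,0,0,0,-0.25,0,0,0,0,0,0,-0.25,0,0,0,0,0,0,-0.25,0,0,0,0,0,0,-0.25,0,0,0,0,0,0,-0.25,0,0,0,0,0,0,-0.15,0,0,0,0,0,0,0,0,0,0,0]

```text
t: 5.58
tool_pos: [0.532, 0.208, 0.2642]
tool_rot: [-0.118, 3.138, 0.0]
contact_force: [0.5, 0.3, -1.9]
opening: 0.011
grip_force: 58.4
```

```bash
python3 - <<'E'
from h import *
plan([.5013,-.042,.25],np.radians(14.3))
E
```

```text
now 5.575 [0.532  0.208  0.2642] grip 0.011 F [ 0.5  0.3 -1.9]
shift shares old axes [ 0.82 -4.12  0.23] after turn [ 1.52 -3.91  0.24] turn shares [ 0.    0.02 -1.74]
tool axes x,y (world): [-0.997 -0.075 -0.002] [-0.075  0.997  0.   ]  q6 -1.4
```

>>> jog_arm:
  commands: [0.04,-0.2,0,0,0,0,0,0.08,-0.41,0,0,0,0,0,0.08,-0.41,0,0,0,0,0,0.08,-0.41,0,0,0,0,0,0.08,-0.41,0,0,0,0,0,0.08,-0.41,0,0,0,0,0,0.08,-0.41,0,0,0,0,0,0.08,-0.41,0,0,0,0,0,0.08,-0.41,0,0,0,0,0,0.08,-0.41,0,0,0,0,0,0.06,-0.23,0,0,0,0,0,0,0,0,0,0,-0.35,0,0,0,0,0,0,-0.5,0,0,0,0,0,0,-0.5,0,0,0,0,0,0,-0.39,0,0,0,0,0,0,0,0]

```text
t: 7.58
tool_pos: [0.501, -0.0416, 0.2629]
tool_rot: [0.392, -3.117, -0.001]
contact_force: [-0.6, -0.3, -1.1]
opening: 0.0112
grip_force: 58.6
```

```bash
python3 - <<'E'
from h import *
np.set_printoptions(precision=4,suppress=True)
plan([.5013,-.042,.137],np.radians(14.3))
ims=[]
a=np.radians(14.3)
for c in ("scene","side"):
    d=eyes.get_image(c); ims.append(d["image"])
    for n in ("hanger","stand"):
        r=nets.silhouettes(c,n)
        if r:
            p,_,_=pts(d,r[0]["mask"]); 
            l=(p[:,:2]-[.5013,-.042])@np.array([[np.cos(a),-np.sin(a)],[np.sin(a),np.cos(a)]])
            q=np.abs(l[:,1])<.03
            print(c,n,r[0]["p"],"local med",np.median(l[q],0),np.percentile(l[q],[2,98],0).ravel(),np.percentile(p[q],[1,99],0)[:,2])
            if n=="hanger":
                k=q&(p[:,2]<.165)&(p[:,2]>.08); print("  beam y vs x fit",np.polyfit(l[k,0],l[k,1],1), "lower edge", [round(p[q&(abs(l[:,0]-x)<.012)][:,2].min(),4) for x in (-.08,-.04,0,.04,.08) if (q&(abs(l[:,0]-x)<.012)).any()])
save("b1.png",np.hstack([i[60:420,100:420] for i in ims]))
E
```

```text
now 7.575 [ 0.501  -0.0416  0.2629] grip 0.0112 F [-0.6 -0.3 -1.1]
shift shares old axes [-0.   -0.01  2.1 ] after turn [-0.   -0.01  2.1 ] turn shares [ 0.01 -0.    0.01]
tool axes x,y (world): [-0.969 -0.248  0.   ] [-0.248  0.969  0.001]  q6 -2.05
scene hanger 0.89 local med [-0.0218 -0.0031] [-0.1005 -0.0054  0.0881  0.0061] [0.1465 0.2924]
  beam y vs x fit [-0.0121 -0.0045] lower edge [np.float64(0.1453), np.float64(0.1449), np.float64(0.1455), np.float64(0.1445), np.float64(0.1449)]
scene stand 0.68 local med [-0.0161 -0.0006] [-0.0545 -0.0288  0.0506  0.0282] [0.0023 0.0502]
side hanger 0.84 local med [-0.0167 -0.0075] [-0.0991 -0.0095  0.0943  0.0012] [0.1447 0.2915]
  beam y vs x fit [-0.0012 -0.0078] lower edge [np.float64(0.1418), np.float64(0.1438), np.float64(0.1434), np.float64(0.1426), np.float64(0.1406)]
side stand 0.87 local med [-0.0074 -0.0076] [-0.054  -0.0286  0.0512  0.0239] [0.0092 0.0494]
```

View pics/b1.png

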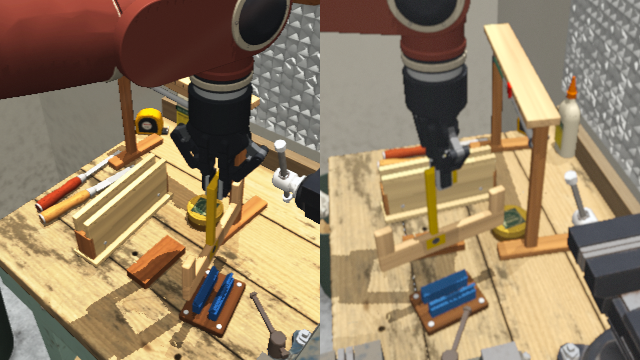

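>>> jog_arm:
  commands: [0,-0.01,0.25,0,0,0,0,0,0,0.35,0,0,0,0,0,0,0.35,0,0,0,0,0,0,0.3,0,0,0,0,0,0,0.2,0,0,0,0,0,0,0.2,0,0,0,0,0,0,0.15,0,0,0,0,0,0,0.15,0,0,0,0,0,0,0.1,0,0,0,0,0,0,0.04,0,0,0,0,0,0,0,0,0,0,0]

```text
t: 9.25
tool_pos: [0.5013, -0.0429, 0.1378]
tool_rot: [-0.39, 3.117, -0.0]
contact_force: [-0.6, 0.9, -3.1]
opening: 0.0112
grip_force: 58.5
```

>>> jog_arm:
  commands: [0,0,0.03,0,0,0,0,0,0,0,0,0,0,0,0,0,0,0,0,0,25,0,0,0,0,0,0,60,0,0,0,0,0,0,60,0,0,0,0,0,0,60,0,0,-0.5,0,0,0,60,0,0,-0.9,0,0,0,60,0,0,0,0,0,0,60]

```text
t: 10.38
tool_pos: [0.5042, -0.0436, 0.2259]
tool_rot: [-0.389, 3.108, -0.006]
contact_force: [0.3, -0.6, -0.3]
opening: 0.0598
grip_force: 0.0
```

```bash
python3 - <<'E'
from h import *
np.set_printoptions(precision=4,suppress=True)
c0=np.array([.5013,-.042]); r=lambda q: cv2.minAreaRect((q[:,:2]*1000).astype(np.float32))
for c in ("scene","side","wrist"):
    d=eyes.get_image(c)
    p,col,_=pts(d); col=col.astype(int)
    y=np.all((p>[.44,-.09,.135])&(p<[.56,.02,.172]),1)&(col[:,0]-col[:,2]>60)
    if y.any(): print(c,"hook",y.sum(),r(p[y]),p[y][:,2].max(), np.median(p[y],0))
    s=nets.silhouettes(c,"hanger")
    if s:
        q,_,_=pts(d,s[0]["mask"]); print(" hanger",s[0]["p"],r(q[(q[:,2]>.02)&(q[:,2]<.12)&(q[:,1]<.06)&(q[:,1]>-.12)]))
    e=np.all((p>[.36,-.14,.084])&(p<[.46,0,.095]),1); 
    if e.sum()>5: print(" front ear top",e.sum(),r(p[e]))
print(ctrl.get_obs()["grip_force"])
a=np.radians(14.3); u=np.array([np.cos(a),np.sin(a)])
g=c0-.088*u; print(g)
plan([g[0],g[1],.25],a)
E
```

```text
scene hook 352 ((500.3113708496094, -43.28097152709961), (44.480628967285156, 12.50598430633545), 14.00926685333252) 0.1668464629861317 [ 0.4927 -0.0455  0.1627]
 hanger 0.58 ((499.2044372558594, -39.526023864746094), (200.430419921875, 30.00398063659668), 17.531185150146484)
 front ear top 126 ((415.3795471191406, -64.82872009277344), (23.596343994140625, 12.650293350219727), 16.970266342163086)
side hook 484 ((501.3426513671875, -46.24806213378906), (44.03148651123047, 14.431085586547852), 13.76783275604248) 0.1667443924363774 [ 0.5002 -0.0486  0.1588]
 hanger 0.8 ((501.3731384277344, -45.914005279541016), (199.8638458251953, 33.542396545410156), 11.875299453735352)
 front ear top 132 ((416.1576843261719, -66.84131622314453), (23.654983520507812, 14.821962356567383), 12.906988143920898)
wrist hook 1223 ((500.4511413574219, -43.10435104370117), (43.94197463989258, 11.804527282714844), 14.052088737487793) 0.16569626474438753 [ 0.4971 -0.044   0.1635]
 hanger 0.69 ((500.21942138671875, -43.343841552734375), (198.27490234375, 20.544858932495117), 14.045075416564941)
 front ear top 432 ((415.3916320800781, -64.3449935913086), (23.48480224609375, 11.650822639465332), 13.807948112487793)
0.0
[ 0.416  -0.0637]
now 10.675 [ 0.5004 -0.0427  0.2181] grip 0.06 F [-0.  -0.9 -0. ]
shift shares old axes [ 1.45  0.01 -0.53] after turn [ 1.45  0.01 -0.53] turn shares [ 0.01 -0.03 -0.  ]
tool axes x,y (world): [-0.969 -0.247  0.003] [-0.247  0.969  0.001]  q6 -2.05
```

>>> jog_arm:
  commands: [0.3,0,0,0,0,0,60,0.4,0,0,0,0,0,60,0.4,0,0,0,0,0,60,0.36,0,0,0,0,0,60,0,0,0.3,0,0,0,60,0,0,0.4,0,0,0,60,0,0,0.4,0,0,0,60,0,0,0.4,0,0,0,60,0,0,0.4,0,0,0,60,0,0,0.4,0,0,0,60,0,0,0.3,0,0,0,60,0,0,0.18,0,0,0,60,0,0,0,0,0,0,60]

```text
t: 12.3
tool_pos: [0.4154, -0.064, 0.0515]
tool_rot: [0.39, -3.114, -0.002]
contact_force: [0.7, -0.7, -0.4]
opening: 0.0599
grip_force: 0.0
```

```bash
python3 - <<'E'
from h import *
plan([.4153,-.0645,.051],np.radians(14.1))
E
```

```text
now 12.3 [ 0.4154 -0.064   0.0515] grip 0.0599 F [ 0.7 -0.7 -0.4]
shift shares old axes [ 0.   -0.01  0.01] after turn [ 0.   -0.01  0.01] turn shares [ 0.02 -0.03  0.03]
tool axes x,y (world): [-0.969 -0.247  0.003] [-0.247  0.969  0.002]  q6 -2.15
```

>>> jog_arm:
  commands: [0,-0.01,0,0,0,0,0,0,0,0,0,0,0,0,0,0,0,0,0,0,0,0,0,0,0,0,0,0,0,0,0,0,0,0,0,0,0,0,0,0,0,0,0,0,-0.1,0,0,0,0,0,0,-0.2,0,0,0,0,0,0,-0.3,0,0,0,0,0,0,-0.4,0,0,0,0,0,0,-0.5,0,0,0,0,0,0,-0.5,0,0,0,0,0,0,-0.3,0,0,0,0,0,0,-0.1,0,0,0,0,0,0,0,0,0,0,0]
  newtons: 115

```text
t: 14.18
tool_pos: [0.4162, -0.065, 0.1966]
tool_rot: [0.39, -3.117, -0.0]
contact_force: [0.8, -0.5, -2.4]
opening: 0.0107
grip_force: 112.0
```

```bash
cat >> h.py <<'E'
RY=np.radians(-4.65); RO=np.array([.6744,.1965])
RX=np.array([np.cos(RY),np.sin(RY)]); RYV=np.array([-np.sin(RY),np.cos(RY)])
def rail(p): return np.column_stack([(p[:,:2]-RO)@RX,(p[:,:2]-RO)@RYV,p[:,2]])
def world(x,y): return RO+x*RX+y*RYV
E
python3 - <<'E'
from h import *
np.set_printoptions(precision=4,suppress=True)
for c in ("scene0","side0"):
    d=dict(np.load(c+".npz")); p,col,_=pts(d); col=col.astype(int); q=rail(p)
    for lo,hi in ((-.15,-.05),(-.05,.05),(.06,.14)):
        m=(abs(q[:,0])<.03)&(q[:,1]>lo)&(q[:,1]<hi)&(q[:,2]>.225)&(q[:,2]<.255)
        print(c,lo,m.sum(),"x pct",np.percentile(q[m,0],[2,20,50,80,98]),"z",np.percentile(q[m,2],[2,98]))
    h=(q[:,2]>.299)&(q[:,2]<.307)&(abs(q[:,0])<.06)&(abs(q[:,1])<.22); print("hdr",np.percentile(q[h],[.5,99.5],0).ravel())
    f=(q[:,2]>.290)&(q[:,2]<.300)&(abs(q[:,0]+.022)<.012)&(abs(q[:,1])<.15); print("front",np.median(q[f],0), np.polyfit(q[f,1],q[f,0],1))
    po=(q[:,2]>.05)&(q[:,2]<.22)&(abs(q[:,0])<.03)&(abs(abs(q[:,1])-.161)<.03); 
    for s in (-1,1): print("post",s,np.percentile(q[po&(q[:,1]*s>0)],[2,98],0).ravel())
    red=(abs(q[:,0]+.024)<.02)&(q[:,2]>.26)&(q[:,2]<.32)&(col[:,0]>110)&(col[:,0]-col[:,1]>60)&(col[:,0]-col[:,2]>60)&(col[:,1]<90)
    print("red",red.sum(),q[red].mean(0),np.percentile(q[red],[3,97],0).ravel())
o=ctrl.get_obs(); print(o["tool_pos"],o["grip_force"],o["wrist_torque"])
for c in ("scene","side"):
    d=eyes.get_image(c); s=nets.silhouettes(c,"hanger"); save("l_%s.png"%c,d["image"])
    p,col,_=pts(d); col=col.astype(int)
    y=(col[:,0]-col[:,2]>90)&(col[:,1]>110)&np.all((p>[.4,-.12,.1])&(p<[.6,.06,.4]),1)
    u=np.array([.969,.247]); l=(p[y][:,:2]-o["tool_pos"][:2])@u
    print(c,"yellow",y.sum(),p[y].max(0), "l range",np.percentile(l,[2,98]))
    t=p[y][:,2]>p[y][:,2].max()-.012; print(" crown slope",np.polyfit(l[t],p[y][t][:,2],1))
    if s:
        q,_,_=pts(d,s[0]["mask"]); l=(q[:,:2]-o["tool_pos"][:2])@u
        print(s[0]["p"],[ (x,round(np.percentile(q[abs(l-x)<.01][:,2],3),4)) for x in (.02,.05,.08,.11,.14,.17) if (abs(l-x)<.01).sum()>10])
E
```

```text
scene0 -0.15 317 x pct [-0.0045 -0.0026 -0.001   0.0023  0.0065] z [0.2362 0.2476]
scene0 -0.05 257 x pct [-0.0043 -0.0031 -0.0015  0.0015  0.0061] z [0.2367 0.247 ]
scene0 0.06 184 x pct [-0.0056 -0.0043 -0.0027  0.0004  0.0046] z [0.2367 0.2475]
hdr [-0.0242 -0.1765  0.2992  0.0319  0.1752  0.3054]
front [-0.0195 -0.026   0.2951] [-0.0042 -0.0198]
post -1 [-0.0026 -0.1695  0.0537  0.0192 -0.1518  0.2177]
post 1 [-0.005   0.1512  0.0548  0.0168  0.1697  0.2166]
red 15 [-0.0229 -0.0737  0.3038] [-0.0252 -0.081   0.2893 -0.0159 -0.0669  0.3064]
side0 -0.15 123 x pct [-0.0023 -0.0014 -0.0005  0.0019  0.0069] z [0.2373 0.2466]
side0 -0.05 44 x pct [-0.003  -0.0024 -0.0019 -0.0008 -0.0003] z [0.2381 0.2446]
side0 0.06 56 x pct [-0.0039 -0.0035 -0.0026 -0.0015 -0.0008] z [0.2379 0.2455]
hdr [-0.0223 -0.1795  0.2995  0.0332  0.1719  0.3047]
front [-0.0186 -0.0322  0.2955] [-0.0032 -0.019 ]
post -1 [-0.0008 -0.173   0.0546  0.0207 -0.1571  0.2168]
post 1 [-0.0031  0.1474  0.0535  0.0181  0.165   0.2142]
red 51 [-0.0222 -0.0798  0.2972] [-0.0237 -0.0863  0.2863 -0.0198 -0.068   0.3059]
[ 0.4162 -0.065   0.1966] 111.96011424064636 [-0.0323  0.1436 -0.0469]
scene yellow 275 [ 0.5977 -0.0151  0.399 ] l range [-0.0117  0.1836]
 crown slope [0.3219 0.3885]
0.66 [(0.08, np.float64(0.0567)), (0.11, np.float64(0.1183)), (0.14, np.float64(0.1618)), (0.17, np.float64(0.1691))]
side yellow 1331 [ 0.5965 -0.0221  0.333 ] l range [0.0557 0.108 ]
 crown slope [4.8116 0.1665]
0.66 [(0.02, np.float64(0.1595)), (0.05, np.float64(0.1599)), (0.08, np.float64(0.1615)), (0.11, np.float64(0.1596)), (0.14, np.float64(0.1589)), (0.17, np.float64(0.1609))]<stdin>:21: RankWarning: Polyfit may be poorly conditioned
```

```bash
sed -i 's/^RY=.*/RY=np.radians(-4.45); RO=np.array([.6754,.1964])/' h.py; python3 - <<'E'
from h import *
w=world(-.218,.100); print(w); plan([w[0],w[1],.1966],RY)
E
```

```text
[0.46581609 0.31301296]
now 14.375 [ 0.4158 -0.0649  0.1957] grip 0.0106 F [-0.5 -0.1 -2.2]
shift shares old axes [-2.36  5.9  -0.01] after turn [-0.34  6.34 -0.01] turn shares [ 0.01 -0.02  3.27]
tool axes x,y (world): [-0.969 -0.247  0.002] [-0.247  0.969  0.001]  q6 -2.15
```

>>> jog_arm:
  commands: [-0.1,0.25,0,0,0,0,0,-0.2,0.5,0,0,0,0,0,-0.2,0.5,0,0,0,0,0,-0.2,0.5,0,0,0,0,0,-0.2,0.5,0,0,0,0,0,-0.2,0.5,0,0,0,0,0,-0.2,0.5,0,0,0,0,0,-0.2,0.5,0,0,0,0,0,-0.2,0.5,0,0,0,0,0,-0.2,0.5,0,0,0,0,0,-0.2,0.5,0,0,0,0,0,-0.2,0.45,0,0,0,0,0,-0.06,0.2,0,0,0,0,0,0,0,0,0,0,0.35,0,0,0,0,0,0,0.6,0,0,0,0,0,0,0.7,0,0,0,0,0,0,0.7,0,0,0,0,0,0,0.6,0,0,0,0,0,0,0.32,0,0,0,0,0,0,0,0]

```text
t: 16.88
tool_pos: [0.4664, 0.3122, 0.197]
tool_rot: [-0.123, -3.139, 0.0]
contact_force: [-0.2, -0.7, -1.2]
opening: 0.0103
grip_force: 112.2
```

```bash
cat >> h.py <<'E'
def look(tag):
    o=ctrl.get_obs(); ims=[]
    for c in ("scene","side"):
        d=eyes.get_image(c); ims.append(d["image"]); s=nets.silhouettes(c,"hanger")
        if not s: continue
        q=rail(pts(d,s[0]["mask"])[0]); tcp=rail(o["tool_pos"][None])[0]
        q=q[(abs(q[:,1]-tcp[1])<.03)&(q[:,0]>tcp[0]-.03)&(q[:,0]<tcp[0]+.21)]; l=q[:,0]-tcp[0]
        print(c,round(s[0]["p"],2),"tcp rail",tcp,"x range",np.percentile(q[:,0],[1,99]),"zmax",np.percentile(q[:,2],99.5))
        print("  lower edge",[(x,round(float(np.percentile(q[abs(l-x)<.01][:,2],3)),4)) for x in (0,.03,.06,.09,.12,.15,.18) if (abs(l-x)<.01).sum()>10])
        b=(q[:,2]<np.percentile(q[:,2],2)+.03); print("  face y",np.polyfit(l[b],q[b,1],1))
        h=q[q[:,2]>o["tool_pos"][2]-.0365+.10]
        if len(h)>20: print("  hook x",np.percentile(h[:,0],[2,98]),"y",np.percentile(h[:,1],[5,50,95]),"z",np.percentile(h[:,2],99))
    save(tag+".png",np.hstack([ims[0][40:400,120:480],ims[1][40:400,120:440]]))
E
python3 - <<'E'
from h import *
np.set_printoptions(precision=4,suppress=True)
look("p1"); w=world(-.13,.1); plan([*world(-.218,.100),.169],RY)
E
```

```text
scene 0.69 tcp rail [-0.2174  0.0993  0.197 ] x range [-0.2309 -0.0343] zmax 0.3081186200257862
  lower edge [(0, 0.1604), (0.03, 0.1618), (0.06, 0.163), (0.09, 0.162), (0.12, 0.1606), (0.15, 0.1598), (0.18, 0.1613)]
  face y [-0.002   0.0944]
  hook x [-0.153  -0.1107] y [0.0922 0.0949 0.1028] z 0.30877068507171657
side 0.61 tcp rail [-0.2174  0.0993  0.197 ] x range [-0.2261 -0.0316] zmax 0.3071854920031291
  lower edge [(0, 0.1603), (0.03, 0.1596), (0.06, 0.1607), (0.09, 0.1596), (0.12, 0.1598), (0.15, 0.1585), (0.18, 0.1603)]
  face y [0.0019 0.0917]
  hook x [-0.151  -0.1082] y [0.0895 0.0924 0.0987] z 0.30758942791239535
now 17.075 [0.4664 0.3127 0.1971] grip 0.0104 F [ 0.  -0.5 -1.5]
shift shares old axes [0.01 0.   0.47] after turn [0.01 0.   0.47] turn shares [-0.  0. -0.]
tool axes x,y (world): [-0.997  0.078 -0.   ] [ 0.078  0.997 -0.   ]  q6 -1.03
```

View pics/p1.png

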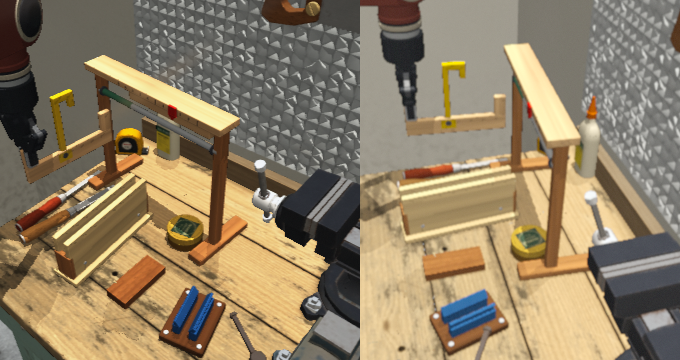

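>>> jog_arm:
  commands: [0,0,0.2,0,0,0,0,0,0,0.25,0,0,0,0,0,0,0,0,0,0,0,-0.2,0,0,0,0,0,0,-0.3,0,0,0,0,0,0,-0.3,0,0,0,0,0,0,-0.3,0,0,0,0,0,0,-0.1,0,0,0,0,0,0,0,0,0,0,0,0,0]

```text
t: 18.2
tool_pos: [0.5386, 0.3071, 0.1699]
tool_rot: [-0.123, -3.139, 0.0]
contact_force: [1.6, -0.1, -1.1]
opening: 0.011
grip_force: 112.2
```

```bash
python3 - <<'E'
from h import *
np.set_printoptions(precision=4,suppress=True)
look("p2"); plan([*world(-.0868,.100),.1697],RY)
E
```

```text
scene 0.96 tcp rail [-0.145   0.0998  0.1699] x range [-0.1585  0.0377] zmax 0.2810584402308809
  lower edge [(0, 0.1346), (0.03, 0.1353), (0.06, 0.1364), (0.09, 0.1348), (0.12, 0.1332), (0.15, 0.1348), (0.18, 0.1347)]
  face y [-0.001   0.0951]
  hook x [-0.081  -0.0379] y [0.0929 0.0955 0.1038] z 0.28184478749564645
side 0.85 tcp rail [-0.145   0.0998  0.1699] x range [-0.1563  0.0304] zmax 0.28037433235589115
  lower edge [(0, 0.1333), (0.03, 0.1325), (0.06, 0.134), (0.09, 0.1333), (0.12, 0.1322), (0.15, 0.1314), (0.18, 0.1309)]
  face y [0.0018 0.092 ]
  hook x [-0.0799 -0.0378] y [0.0899 0.0926 0.0995] z 0.28088940501529847
now 18.4 [0.5377 0.3074 0.1701] grip 0.0103 F [ 0.4 -0.7 -2.1]
shift shares old axes [-0.99  0.    0.01] after turn [-0.99  0.    0.01] turn shares [-0. -0.  0.]
tool axes x,y (world): [-0.997  0.077  0.   ] [ 0.077  0.997 -0.   ]  q6 -1.09
```

>>> jog_arm:
  commands: [-0.1,0,0,0,0,0,0,-0.2,0,0,0,0,0,0,-0.2,0,0,0,0,0,0,-0.2,0,0,0,0,0,0,-0.2,0,0,0,0,0,0,-0.08,0,0,0,0,0,0,0,0,0,0,0,0,0]

```text
t: 19.27
tool_pos: [0.5971, 0.3026, 0.1699]
tool_rot: [-0.123, -3.139, 0.0]
contact_force: [0.4, -0.3, -0.8]
opening: 0.0106
grip_force: 112.2
```

```bash
python3 - <<'E'
from h import *
np.set_printoptions(precision=4,suppress=True)
look("p3"); plan([*world(-.0868,.100),.1467],RY)
E
```

```text
scene 0.6 tcp rail [-0.0863  0.0998  0.1699] x range [-0.1002  0.0898] zmax 0.2803576788303335
  lower edge [(0, 0.1331), (0.03, 0.133), (0.06, 0.1361), (0.09, 0.1341), (0.12, 0.1335), (0.15, 0.1328), (0.18, 0.1332)]
  face y [-0.0021  0.0951]
  hook x [-0.0224  0.0136] y [0.0933 0.0958 0.1047] z 0.28150526639395185
side 0.61 tcp rail [-0.0863  0.0998  0.1699] x range [-0.097   0.0937] zmax 0.27574868723703444
  lower edge [(0, 0.1319), (0.03, 0.133), (0.06, 0.1338), (0.09, 0.1318), (0.12, 0.1314), (0.18, 0.1908)]
  face y [0.0015 0.092 ]
  hook x [-0.0212 -0.0097] y [0.0897 0.0924 0.0981] z 0.2793157908115635
now 19.475 [0.5965 0.3028 0.1701] grip 0.0107 F [-0.4 -0.3 -1.3]
shift shares old axes [-0.    0.    0.39] after turn [-0.    0.    0.39] turn shares [-0. -0.  0.]
tool axes x,y (world): [-0.997  0.077  0.   ] [ 0.077  0.997 -0.   ]  q6 -1.13
```

View pics/p3.png

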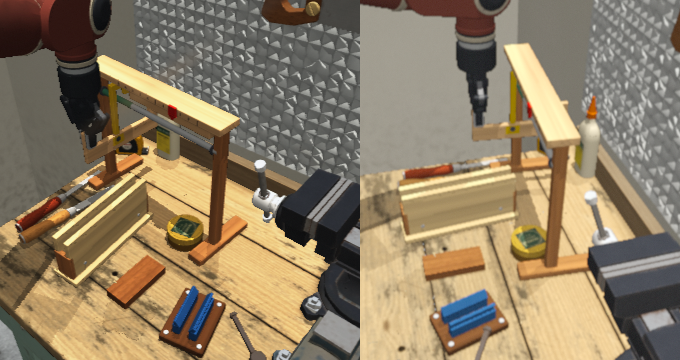

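>>> jog_arm:
  commands: [0,0,0.05,0,0,0,0,0,0,0.08,0,0,0,0,0,0,0.08,0,0,0,0,0,0,0.06,0,0,0,0,0,0,0.05,0,0,0,0,0,0,0.03,0,0,0,0,0,0,0.03,0,0,0,0,0,0,0,0,0,0,0]

```text
t: 20.48
tool_pos: [0.5975, 0.3028, 0.1486]
tool_rot: [0.122, 3.137, 0.001]
contact_force: [-1.5, -0.3, 2.8]
opening: 0.0105
grip_force: 113.0
```

>>> jog_arm:
  commands: [0,0,0,0,0,0,0,0,0,0,0,0,0,0,0,0,0,0,0,0,0,0,0,-0.03,0,0,0,0,0,-0.1,0,0,0,0,0,0,-0.2,0,0,0,0,0,0,-0.2,0,0,0,0,0,0,-0.2,0,0,0,0,0,0,-0.2,0,0,0,0,0,0,-0.2,0,0,0,0,0,0,-0.2,0,0,0,0,0,0,-0.1,0,0,0,0,0,0,0,0,0,0,0,0]

```text
t: 22.1
tool_pos: [0.5902, 0.218, 0.149]
tool_rot: [-0.124, -3.139, 0.002]
contact_force: [-0.3, -1.8, 2.3]
opening: 0.0104
grip_force: 112.7
```

```bash
python3 - <<'E'
from h import *
np.set_printoptions(precision=4,suppress=True)
look("p4"); plan([*world(-.0865,-.0735),.1485],RY)
E
```

```text
scene 0.8 tcp rail [-0.0866  0.0149  0.149 ] x range [-0.0999  0.0932] zmax 0.2600447295984488
  lower edge [(0, 0.1155), (0.03, 0.1128), (0.06, 0.1169), (0.09, 0.115), (0.12, 0.1152), (0.15, 0.1161), (0.18, 0.1141)]
  face y [-0.0025  0.0102]
  hook x [-0.0233  0.0059] y [0.0084 0.0105 0.0184] z 0.2604705988065276
side 0.75 tcp rail [-0.0866  0.0149  0.149 ] x range [-0.02    0.0402] zmax 0.3039614720576962
  lower edge [(0.06, 0.2897), (0.09, 0.3007), (0.12, 0.1302)]
  face y [-0.1318  0.0278]
  hook x [-0.0198  0.0293] y [-0.0124  0.0137  0.0419] z 0.30379558225805287
now 22.3 [0.5903 0.2188 0.149 ] grip 0.0106 F [-0.3 -1.6  1.8]
shift shares old axes [-0.   -1.49  0.01] after turn [-0.   -1.49  0.01] turn shares [-0.01 -0.   -0.01]
tool axes x,y (world): [-0.997  0.078  0.   ] [ 0.078  0.997 -0.001]  q6 -1.26
```

>>> jog_arm:
  commands: [0,-0.1,0,0,0,0,0,0,-0.2,0,0,0,0,0,0,-0.2,0,0,0,0,0,0,-0.2,0,0,0,0,0,0,-0.2,0,0,0,0,0,0,-0.2,0,0,0,0,0,0,-0.15,0,0,0,0,0,0,-0.05,0,0,0,0,0,0,0,0,0,0,0,0]

```text
t: 23.42
tool_pos: [0.5842, 0.1407, 0.1491]
tool_rot: [-0.123, -3.139, 0.001]
contact_force: [0.5, -0.8, 0.3]
opening: 0.0106
grip_force: 112.6
```

```bash
python3 - <<'E'
from h import *
np.set_printoptions(precision=4,suppress=True)
look("p5"); plan([*world(-.0865,-.0735),.1485],RY)
tot=[]
for c in ("scene","side"):
    d=eyes.get_image(c); p,col,uv=pts(d); col=col.astype(int); q=rail(p)
    red=(abs(q[:,0]+.024)<.02)&(q[:,2]>.26)&(q[:,2]<.32)&(abs(q[:,1])<.16)&(col[:,0]>110)&(col[:,0]-col[:,1]>60)&(col[:,0]-col[:,2]>60)&(col[:,1]<90)
    ye=(abs(q[:,0])<.03)&(q[:,2]>.15)&(q[:,2]<.265)&(abs(q[:,1]+.06)<.06)&(col[:,0]-col[:,2]>80)&(col[:,1]>100)
    for n,m in (("red",red),("yel",ye)):
        if m.any(): print(c,n,m.sum(),q[m].mean(0),np.percentile(q[m],[3,97],0).ravel(),"px",uv[m].mean(0))
    im=d["image"]; cu=uv[red].mean(0).astype(int); k=im[max(cu[1]-50,0):cu[1]+70,cu[0]-60:cu[0]+60]; tot.append(cv2.resize(k,(390,390),interpolation=cv2.INTER_CUBIC))
save("m5.png",np.hstack(tot))
E
```

```text
scene 0.6 tcp rail [-0.0866 -0.0626  0.1491] x range [-0.1004  0.0917] zmax 0.2600648843154178
  lower edge [(0, 0.113), (0.03, 0.1143), (0.06, 0.1175), (0.09, 0.1159), (0.12, 0.1132), (0.15, 0.1135), (0.18, 0.1131)]
  face y [-0.0069 -0.0669]
  hook x [-0.0231  0.0132] y [-0.0689 -0.0669 -0.0587] z 0.26083132495417716
side 0.56 tcp rail [-0.0866 -0.0626  0.1491] x range [-0.0982  0.0983] zmax 0.2587341320732047
  lower edge [(0, 0.112), (0.03, 0.1124), (0.06, 0.1141), (0.09, 0.1119), (0.15, 0.1122), (0.18, 0.1146)]
  face y [-0.001  -0.0702]
  hook x [-0.0214 -0.0059] y [-0.0722 -0.0698 -0.0624] z 0.26040000423269793
now 23.625 [0.5842 0.1411 0.149 ] grip 0.0107 F [-0.1 -1.7  1.1]
shift shares old axes [-0.   -0.19  0.01] after turn [-0.   -0.19  0.01] turn shares [-0.01 -0.   -0.  ]
tool axes x,y (world): [-0.997  0.078  0.   ] [ 0.078  0.997 -0.001]  q6 -1.38
scene red 32 [-0.0246 -0.0764  0.3003] [-0.0267 -0.0827  0.2875 -0.0215 -0.0663  0.3071] px [292.8125 149.6562]
scene yel 52 [-0.0145 -0.0632  0.2363] [-0.0227 -0.068   0.1521 -0.0056 -0.0561  0.2612] px [291.6731 174.8077]
side red 54 [-0.0235 -0.0795  0.297 ] [-0.0249 -0.0861  0.2852 -0.021  -0.0683  0.3058] px [289.037  150.0926]
side yel 408 [-0.0159 -0.0689  0.2099] [-0.0211 -0.0719  0.1543 -0.0081 -0.0614  0.2592] px [290.2304 189.777 ]
```

View pics/m5.png

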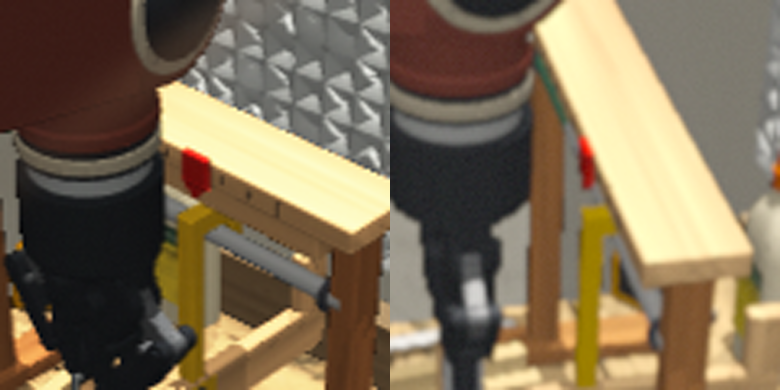

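>>> jog_arm:
  commands: [0,-0.1,0,0,0,0,0,0,-0.1,0,0,0,0,0,0,-0.03,0,0,0,0,0,0,0,0,0,0,0,0,0,0,0,0,0,0,0]

```text
t: 24.35
tool_pos: [0.5831, 0.1272, 0.1491]
tool_rot: [-0.123, -3.139, 0.001]
contact_force: [-0.8, 0.1, 1.4]
opening: 0.0107
grip_force: 112.6
```

```bash
cat >> h.py <<'E'
def mk():
    for c in ("scene","side"):
        d=eyes.get_image(c); p,col,uv=pts(d); col=col.astype(int); q=rail(p)
        red=(abs(q[:,0]+.024)<.02)&(q[:,2]>.26)&(q[:,2]<.32)&(abs(q[:,1])<.16)&(col[:,0]>110)&(col[:,0]-col[:,1]>60)&(col[:,0]-col[:,2]>60)&(col[:,1]<90)
        ye=(abs(q[:,0])<.03)&(q[:,2]>.15)&(q[:,2]<.265)&(abs(q[:,1]+.06)<.06)&(col[:,0]-col[:,2]>80)&(col[:,1]>100)
        for n,m in (("red",red),("yel",ye)):
            if m.any(): print(c,n,m.sum(),q[m].mean(0),np.percentile(q[m],[3,97],0).ravel())
E
python3 - <<'E'
from h import *
np.set_printoptions(precision=4,suppress=True)
mk(); plan([*world(-.0865,-.0755),.1485],RY)
E
```

```text
scene red 31 [-0.0244 -0.0766  0.3005] [-0.0268 -0.0838  0.2864 -0.0205 -0.0645  0.3062]
scene yel 79 [-0.0134 -0.0783  0.2228] [-0.0217 -0.0817  0.1661 -0.0066 -0.0712  0.2611]
side red 54 [-0.0236 -0.0799  0.2973] [-0.025  -0.0867  0.286  -0.0213 -0.0681  0.306 ]
side yel 430 [-0.0158 -0.0828  0.2108] [-0.0213 -0.086   0.1537 -0.008  -0.075   0.2591]
now 24.45 [0.5831 0.1273 0.1491] grip 0.0106 F [ 0.4 -1.2  1.2]
shift shares old axes [-0.    0.01  0.01] after turn [-0.    0.01  0.01] turn shares [-0. -0. -0.]
tool axes x,y (world): [-0.997  0.078  0.   ] [ 0.078  0.997 -0.   ]  q6 -1.4
```

>>> jog_arm:
  commands: [0,0,0,0,0,0,20,0,0,0,0,0,0,40,0,0,0,0,0,0,50,0,0,0,0,0,0,50,0,0,0,0,0,0,50,0,0,0,0,0,0,50]
  newtons: 20

```text
t: 25.2
tool_pos: [0.5832, 0.1274, 0.1491]
tool_rot: [0.122, 3.139, 0.0]
contact_force: [0.5, 0.5, 0.0]
opening: 0.05
grip_force: 0.0
```

>>> jog_arm:
  commands: [0.2,0,0,0,0,0,50,0.4,0,0,0,0,0,50,0.5,0,0,0,0,0,50,0.5,0,0,0,0,0,50,0.3,0,-0.3,0,0,0,50,0,0,-0.6,0,0,0,50,0,0,-0.6,0,0,0,50,0,0,0,0,0,0,50,0,0,0,0,0,0,50,0,0,0,0,0,0,50,0,0,0,0,0,0,50,0,0,0,0,0,0,50,0,0,0,0,0,0,50,0,0,0,0,0,0,50]

```text
t: 26.95
tool_pos: [0.4695, 0.1363, 0.2391]
tool_rot: [-0.122, -3.139, 0.0]
contact_force: [0.0, 0.6, -0.1]
opening: 0.0499
grip_force: 0.0
```

```bash
python3 - <<'E'
from h import *
np.set_printoptions(precision=4,suppress=True)
mk(); mk(); ims=[]
for c in ("scene","side"):
    d=eyes.get_image(c); ims.append(d["image"]); s=nets.silhouettes(c,"hanger")
    q=rail(pts(d,s[0]["mask"])[0]); q=q[abs(q[:,1]+.078)<.03]
    print(c,[(x,round(float(np.percentile(q[abs(q[:,0]-x)<.01][:,2],3)),4)) for x in (-.085,-.06,-.03,0,.03,.06,.09) if (abs(q[:,0]-x)<.01).sum()>10], np.percentile(q[:,0],[1,99]))
    b=(q[:,2]<.14); print("  face y",np.polyfit(q[b,0],q[b,1],1))
save("f.png",np.hstack([ims[0][40:400,120:480],ims[1][40:400,120:440]]))
E
```

```text
scene red 22 [-0.0242 -0.0747  0.3022] [-0.0268 -0.0825  0.2839 -0.0188 -0.0651  0.307 ]
scene yel 60 [-0.013  -0.0777  0.2238] [-0.0216 -0.0825  0.1543 -0.0061 -0.0695  0.2607]
side red 54 [-0.0236 -0.0797  0.2971] [-0.025  -0.0866  0.287  -0.0207 -0.0686  0.3057]
side yel 431 [-0.0142 -0.0828  0.2104] [-0.0202 -0.086   0.1545 -0.0071 -0.0762  0.2588]
scene red 22 [-0.0243 -0.0748  0.3023] [-0.0271 -0.0832  0.2849 -0.0184 -0.0649  0.3066]
scene yel 61 [-0.0128 -0.0771  0.2231] [-0.0214 -0.0824  0.1571 -0.0059 -0.0696  0.2602]
side red 54 [-0.0236 -0.0798  0.2973] [-0.025  -0.0867  0.2866 -0.0211 -0.0674  0.3056]
side yel 429 [-0.0143 -0.0829  0.2103] [-0.0204 -0.086   0.1546 -0.0071 -0.076   0.2588]
scene [(-0.085, 0.1113), (-0.06, 0.1125), (-0.03, 0.1144), (0, 0.1132), (0.03, 0.1146), (0.06, 0.1158), (0.09, 0.1183)] [-0.0973  0.0805]
  face y [-0.006  -0.0811]
side [(-0.085, 0.1112), (-0.06, 0.1098), (-0.03, 0.1119), (0, 0.1121), (0.06, 0.1129), (0.09, 0.1164)] [-0.0951  0.101 ]
  face y [ 0.0007 -0.0839]
```

View pics/f.png

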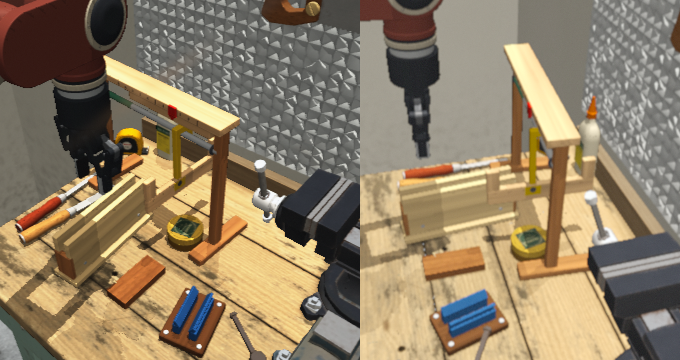

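The hanger hangs at rest. The hook is below the pointer (scene px 177,130 against 172,112), the tilt is about 0.03 rad, the gripper is clear, and the offcut and tin haven't moved.

```bash
python3 -c "
from station import job; print(job.finish_job())"
```

```text
the job is handed in; nothing more can be done
None
```

The hanger hangs at rest on the rail, its hook within about 3 mm of the red pointer by camera measurement; the job is handed in at about 27 s of the 61 s limit, and no verdict was returned.

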